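Pass a detector tray through the spring gate of the calibration track

TASK

Hold the spring gate of the calibration track open with one fingertip and, keeping it open, push the tray of gas detectors along the track with the other finger until the whole tray is past the gate, then take the hand away so that the gate swings shut behind it. The gate must not touch the tray at any time; only push, do not grip or lift the tray or the detectors, and leave the other things on the bench where they are.

Things in the scene. Friction and masses are not known exactly. Their poses are not given: they have to be found in the camera images.
- track: Low straight aluminium track fixed on the bench, 500 mm long (x -250 to 250), 132 wide. Origin: centre of its underside, bench level. x = the way the tray is pushed, y = towards the gate's side, z up. Lane floor 6 mm above the bench. Guide rails, 8 mm thick, tops 16 mm above the bench, inner faces at y = +-48 mm, flared at the open infeed end x = -250 to -276.
- hinge (a point): The gate's vertical hinge axis, fixed on the track at x = -200, y = +61.5 mm of its frame; point 6 mm above the bench. The pin and its spring, 21 mm across, reach to 72 mm above the bench.
- gate (a joint): Gate angle, rad: 0 = shut on its stop, growing as the arm swings out, away from the lane (counter-clockwise from above); end stop at 0.42. A spring always shuts it: about 0.18 N m at 0, 0.43 N m at 0.42; it never stays open by itself. From 0.22 the turned-in end clears a tray in the lane by a few mm; 0.26 to 0.36 leaves good room.
- gate_bar: The gate: steel flat bar 5 mm thick on edge, 18 to 52 mm above the bench. Origin on the hinge axis, lower edge; turns with the gate. Its arm runs 280 mm along own x beside the lane, inner face at own y = -5.5 mm (shut: parallel to the lane, y = 56 mm of the track); push it outward anywhere along that face. Its end is turned in across the lane and catches a tray pushed against it.
- gate_corner (a point): Top of the corner where the gate's arm meets its turned-in end (60 mm long, 5 thick, leaning back 0.21 rad towards the hinge), 52 mm above the bench; moves with the gate. Shut, at x = 80, y = 58.5 mm of the track.
- gate_lip (a point): Top of the free edge of the turned-in end (rolled edge, 4 mm radius), 52 mm above the bench; moves with the gate. Shut, at x = 67.5, y = 0 mm of the track. A tray whose rear is beyond x = 86 mm is clear of the gate's whole swing.
- tray: Blue plastic tray 120 mm long (own x, along the track's x) and 92 wide, loose on the lane floor, about 0.22 kg plus two detectors of 0.11. Origin: centre of its underside. Full-width end walls, outer faces at x = +-60 mm, reach 44 mm above its underside (50 above the bench); side walls 22 mm. It starts upstream of the gate's turned-in end, alongside the arm; push its rear end wall.
- detector_a: Small gas detector 49 x 78 x 28 mm lying loose in the tray's rear compartment, screen up. Origin: centre of its underside.
- detector_b: The same in the tray's front compartment.
- handheld: Bystander: black handheld detector 62 x 128 x 34 mm lying on the bench on the side of the track away from the gate. Origin: centre of its underside.
- screwdriver: Bystander: screwdriver 160 mm long lying on the bench on the side of the track away from the gate.
- canister: Bystander: grey gas can with a paper label, 64 mm across and 125 mm tall, standing on the bench on the gate's side, beside the far end of the bay. Origin: centre of its underside.
- end_stop (a point): Top middle of the end stop's rubber bumpers, at x = 240 mm of the track, 50 mm above the bench. The bay between gate and end stop has thin cheeks from x = 110 to 245 (inner faces y = +-52 mm, tops 36 mm above the bench). A gas manifold up to 165 mm high stands behind the stop, x = 257 to 320 mm.
There are look-alikes about, which are no part of the job. Leave any orange or red look-alike of the detector_b alone. What is shaped like the detector_a but turquoise is not meant.

How it is judged:
By the outcome, as a careful person would: the job done as asked, in the order asked, and still so for the second after the job is handed in, with the robot touching nothing.
It also fails if it takes over 42 s, if anything falls off the work surface, if the arm or the gripper's body presses on something with over 40 N, if the wrist force passes 120 N, or if a joint passes its speed limit or range.

ROBOT

A 7-joint arm with a two-finger parallel gripper is mounted at the origin on the work surface. World frame = base frame: x ahead of the robot, y to its left, z up, the work surface at z = 0. Lengths are in mm, angles in rad, forces in N, time in s.
With the tool pointing down it reaches from about 400 to 850 mm from the base axis. Payload 10.4 kg.
Tool frame: the origin (TCP) lies on the mounting face of the last link; the fingertips stand 173 mm ahead of it and the grasp point (between the pads) lies robot.grasp_offset ahead of it (robot.grasp_offset is the distance from the TCP to the grasp point, in mm); z points along the fingers, y is the line along which they close (so a half turn about z gives the same grasp; the last joint's range is limited). The gripper opens to 85 mm and grips with 20 to 120 N. Pads are 22 mm wide; open, the fingers measure 114 mm over their backs; the gripper's body (76 mm by 85 mm) begins 54 mm behind the grasp point. The pads swing forward as they close: fully open they stand 13 mm farther back than shut.
Start: joints at [-1.226, 0.332, -0.065, 1.46, 0.022, 1.35, -0.088], TCP at [224.713, 583.212, 404.738] pointing down, gripper open.
Joint ranges: [-2.6, 2.6], [-0.5, 2.12], [-1.47, 1.34], [0.16, 2.42], [-1.27, 4.41], [0.06, 2.06], [-2.6, 2.6]. Speed limits (rad/s): [2.22, 2.22, 2.79, 2.79, 3.14, 3.14, 3.14].

INTERFACE

Orientations are given as a rotation vector (axis times angle).
In Python, from station import robot, viewer gives the robot as it stands.
- The arm moves only by the tool send_rows, never from a script. Its argument "deltas" is a list of rows, each a list of 5 numbers: the opening, from 0 (shut) to 1 (fully open), then the shift along the world's x, y, z in mm, then the turn about the world's z in rad. In form: [[jaw, x, y, z, turn], ...]. A call has 1 to 10 rows; each row shifts and turns the commanded pose from where the row before left it; what a row does not reach is not made up. A row lasts 1/10 s, in which the tool goes at most 50 mm and 8.59 degrees, less where a joint would pass 70% of its speed; a pose out of reach is approached as far as the arm can. A call with a gripper value outside its range is refused whole. The fingers move at their own pace and stop on an object; "squeeze" is the grip in N (left out, the last holds). Time passes only in rows, so rows that do not move let the fingers close. It gives the time, the measured TCP pose, the force, the opening and the grip force at its end, in the units of the state.
- robot.sense(): the state, without advancing time (a new reading comes with each control period).
- viewer.capture(name): name is "scene" or "top" or "wrist"; returns a dict with "color" (384x512x3 uint8, blue, green, red), "intrinsics" (3x3 intrinsics, pixels), "xyz" and "attitude" of the camera in the world. Camera axes: x right, y down, z forward; pixel columns grow to the right and rows downward; lengths in mm; the calibration is good to about 2 mm. A picture is of the moment at which its call begins. There is no depth.
- robot.job_done(): hands the job in; it is judged then, once.
The state is a dict: "time": time; "joints": joint angles; "qvel": joint speeds; "joint_efforts": joint torques, N m; "tcp_pos": TCP position; "tcp_rot": TCP orientation; "contact_force": force on the tool from outside, world axes, zero at the start; "wrist_torque": the same for the moment, N m; "gripper_width": opening from 0.0 (shut) to 1.0 (fully open); "gripper_force": force on a finger pad.
Only numpy, scipy, OpenCV 4.12 (cv2) and the standard library are available. Lean on these libraries where they do the work, as an engineer would, in place of code of your own. Each camera call takes 0.05 s, during which the arm holds its last target. There are 200 camera calls.

## Working session

There is one attempt and no reset: what is moved stays moved. The work goes in short steps, Python scripts to look and compute and a tool call to move; the robot and the scene stay as the last step left them, time stands still between calls to the robot, and variables do not carry over. Pictures are saved under pics/ and viewed, at most 10 in all, crops included, and the job is handed in when it is done.

Besides the shell and the picture viewer there is one more tool, called after "Call:" by a JSON object that holds its "op" and its "data", one argument or row to a line. send_rows: Moves the arm, as the interface text tells. Its arguments: {"type":"object","properties":{"deltas":{"type":"array","items":{"type":"array","items":{"type":"number"}}},"squeeze":{"type":"number"}},"required":["deltas"]}

```bash
mkdir -p pics; ls; cat > h.py <<'E'
import numpy as np, cv2
from station import robot, viewer
from scipy.spatial.transform import Rotation as R
def cam(n):
    c=viewer.capture(n); return c
def rot(a):
    a=np.array(a,float); return a if a.shape==(3,3) else R.from_rotvec(a).as_matrix()
def ray(c,u,v,z):
    d=rot(c["attitude"])@np.linalg.inv(np.array(c["intrinsics"]))@[u,v,1]; o=np.array(c["xyz"],float)
    return o+d*(z-o[2])/d[2]
def proj(c,P):
    p=np.array(c["intrinsics"])@(rot(c["attitude"]).T@(np.array(P,float)-np.array(c["xyz"]))); return p[:2]/p[2]
E
python3 - <<'E'
from h import *
import pickle
for n in("top","scene"):
    c=cam(n); pickle.dump(c,open(n+".pkl","wb")); cv2.imwrite(f"pics/{n}0.png",cv2.resize(c["color"],(800,600),interpolation=cv2.INTER_CUBIC))
    print(n,c["xyz"],c["attitude"],c["intrinsics"])
print(robot.sense(),robot.grasp_offset)
E
```

```text
pics
top [ 332.9929569    21.70466509 1225.31294648] [-1.95612548  2.27203973 -0.22648053] [[425.3507145    0.         256.54065255]
 [  0.         425.3507145  193.18048536]
 [  0.           0.           1.        ]]
scene [1081.38846419  302.0374559   756.24822341] [-1.30960744 -2.3113402   0.83266216] [[355.3913215    0.         251.40910704]
 [  0.         355.3913215  195.27382052]
 [  0.           0.           1.        ]]
{'time': 0.1, 'joints': array([-1.22557028,  0.33279607, -0.06469758,  1.46084994,  0.02157073,
        1.34991347, -0.08852825]), 'qvel': array([-7.11294979e-04,  1.00294902e-03,  4.85481855e-04, -2.87344989e-03,
        2.85948781e-04,  3.04668580e-05,  1.38520511e-03]), 'joint_efforts': array([ 8.56608676e-04, -6.26734471e+01,  4.88094497e-02, -3.92434502e+01,
        1.62367435e-02,  6.78830474e-03, -1.53317580e-05]), 'tcp_pos': array([224.69050089, 583.08860287, 404.00674106]), 'tcp_rot': array([-5.74518633e-01, -3.08840654e+00,  1.97391334e-03]), 'contact_force': array([-1.34574274, -0.78900089, -0.04673787]), 'wrist_torque': array([ 0.05832573,  0.03513408, -0.01745284]), 'gripper_force': 0.0, 'gripper_width': 1.0033059519321648} 154.70000000000002
```

View pics/top0.png

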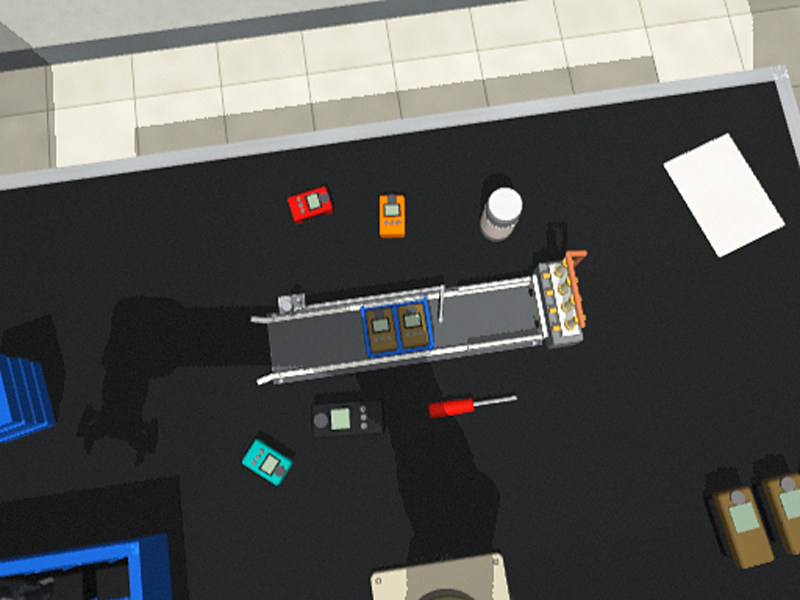

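View pics/scene0.png

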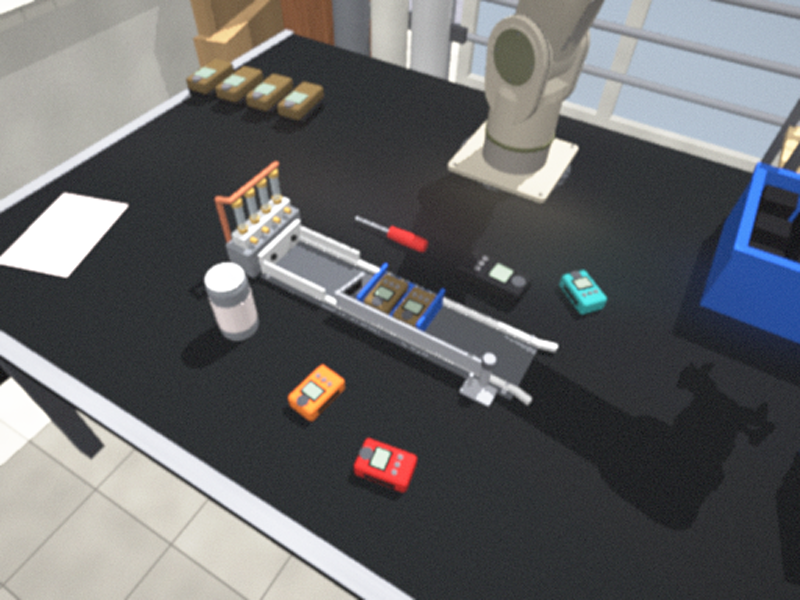

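The brown detectors in the blue tray are at (380,325) rear and (413,320) front in the top view. The look-alikes are red (311,203), orange (392,215), turquoise (267,461), spare brown ones bottom right and a blue tray at the left. The tray in the track is the one I want. The gate side faces away from the robot, with the hinge at (291,300).

```bash
python3 - <<'E'
import pickle,cv2
c=pickle.load(open("top.pkl","rb"))["color"]
cv2.imwrite("pics/topc.png",cv2.resize(c[155:255,155:385],None,fx=3.45,fy=3.45,interpolation=cv2.INTER_CUBIC))
c=pickle.load(open("scene.pkl","rb"))["color"]
cv2.imwrite("pics/scenec.png",cv2.resize(c[100:265,135:365],None,fx=3.45,fy=3.45,interpolation=cv2.INTER_CUBIC))
E
```

```text
(no output)
```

View pics/topc.png

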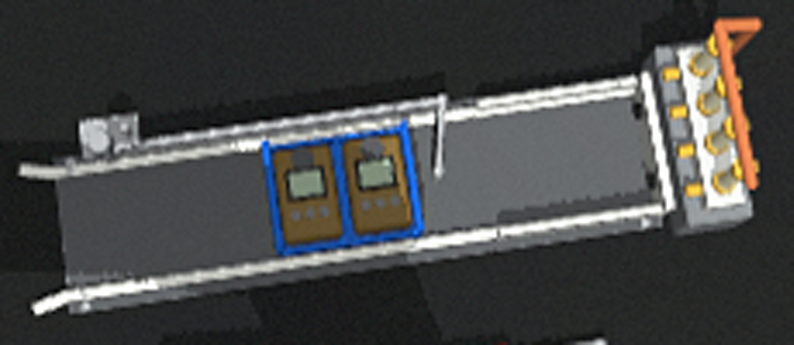

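View pics/scenec.png

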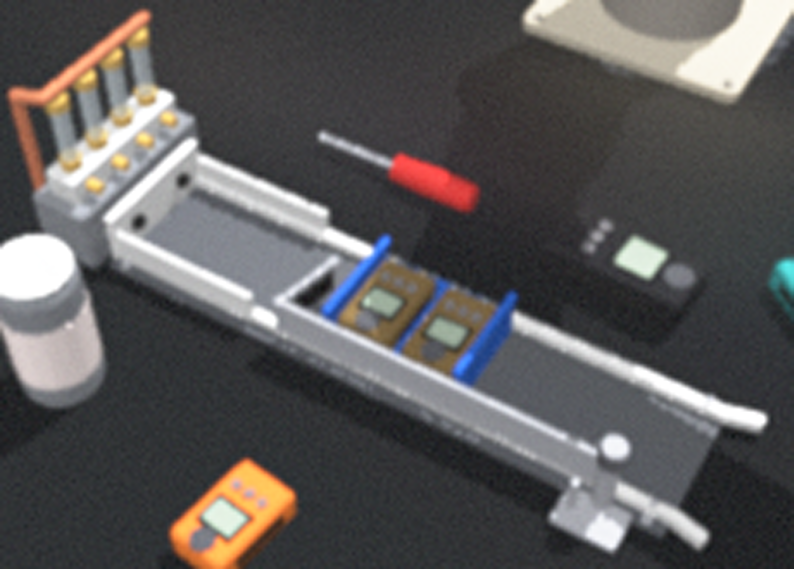

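```bash
cat > fit.py <<'E'
from h import *
import pickle
from scipy.optimize import least_squares
T=pickle.load(open("top.pkl","rb"));S=pickle.load(open("scene.pkl","rb"))
f=lambda x,o:(x+.5)/3.45-.5+o
obs=[("h",T,96,138,(-200,61.5,72)),("corner",T,443,98,(80,58.5,52)),("lip",T,440,173,(67.5,0,52)),
("trk1",T,66,287,(-250,-48,6)),
("h",S,614,446,(-200,61.5,72)),("corner",S,279,301,(80,58.5,52)),("lip",S,335,262,(67.5,0,52)),("end",S,152,182,(240,0,50))]
def W(p,q): c,s=np.cos(p[2]),np.sin(p[2]); return [p[0]+c*q[0]-s*q[1],p[1]+s*q[0]+c*q[1],q[2]]
def res(p): return np.concatenate([proj(c,W(p,q))-[f(u,155 if c is T else 135),f(v,155 if c is T else 100)] for n,c,u,v,q in obs])
s=least_squares(res,[550,0,-1.7],loss="soft_l1"); p=s.x
if __name__=="__main__":
    print(p,np.round(res(p).reshape(-1,2),1))
    for u,v in((267,143),(280,253),(406,127),(420,236)):
        P=ray(T,f(u,155),f(v,155),50); d=P[:2]-p[:2]; c,sn=np.cos(p[2]),np.sin(p[2]); print("tray",c*d[0]+sn*d[1],-sn*d[0]+c*d[1])
    for u,v in((515,295),(460,375),(387,240)):
        P=ray(S,f(u,135),f(v,100),50); d=P[:2]-p[:2]; c,sn=np.cos(p[2]),np.sin(p[2]); print("trayS",c*d[0]+sn*d[1],-sn*d[0]+c*d[1])
E
python3 fit.py
```

```text
[530.13754082  -6.19972258  -1.57829107] [[ 0.5  0.2]
 [-0.3  0.5]
 [-0.6 -0.4]
 [-0.1  1.1]
 [-0.5  0.6]
 [-0.7  0.2]
 [-0.9 -0.4]
 [ 2.   0.3]]
tray -66.79549142605333 43.4012306168043
tray -68.10507178468693 -47.511535365396256
tray 47.53400754994582 40.52939502705021
tray 45.405305597651854 -49.81671822059068
trayS -71.51372538624076 -45.9746960486134
trayS -73.7470982879094 45.24834510247076
trayS 43.63577102531255 -44.17531576511475
```

Call:
{"op": "send_rows", "data": {
  "deltas": [
    [1,20,-30,0,-0.08],
    [1,22,-34,0,-0.08],
    [1,22,-34,0,-0.08],
    [1,22,-34,0,-0.08],
    [1,22,-34,0,-0.08],
    [1,22,-34,0,-0.08],
    [1,22,-34,0,-0.08],
    [1,22,-34,0,-0.056],
    [1,22,-34,0,0],
    [1,22,-34,0,0]
  ],
  "squeeze": 60
}}

```text
time: 1.1
tcp_pos: [443.2, 245.6, 404.6]
tcp_rot: [-1.484, -2.769, 0.0]
contact_force: [0.6, 0.7, 0.3]
gripper_width: 1.002
gripper_force: 0.0
```

Call:
{"op": "send_rows", "data": {
  "deltas": [
    [1,22,-34,-30,0],
    [1,22,-34,-30,0],
    [1,22,-34,-30,0],
    [1,20,-32,-10,0],
    [1,0,0,0,0],
    [1,0,0,0,0]
  ]
}}

```text
time: 1.7
tcp_pos: [528.2, 113.4, 305.0]
tcp_rot: [-1.486, -2.767, 0.001]
contact_force: [-0.5, 0.3, 0.3]
gripper_width: 0.999
gripper_force: 0.0
```

```bash
python3 - <<'E'
from fit import *
s=robot.sense();print(s["tcp_pos"],s["gripper_width"])
Y=R.from_rotvec(s["tcp_rot"]).as_matrix();print(Y.round(3),s["contact_force"])
P=ray(T,(503)/1.5625,202/1.5625,125);d=P[:2]-p[:2];print("can",P,-d[1],d[0])
c=cam("wrist");pickle.dump(c,open("wrist.pkl","wb"));cv2.imwrite("pics/w1.png",c["color"])
print(c["xyz"])
E
```

```text
[528.23929174 113.42197974 304.96883697] 0.998838751604484
[[-0.552  0.834 -0.001]
 [ 0.834  0.552 -0.   ]
 [ 0.    -0.001 -1.   ]] [-0.48304061  0.25314125  0.28135127]
can [ 705.90111804 -209.61532844  125.        ] 203.41560585806505 175.7635772169724
[486.8680289  175.77038676 273.72750003]
```

View pics/w1.png

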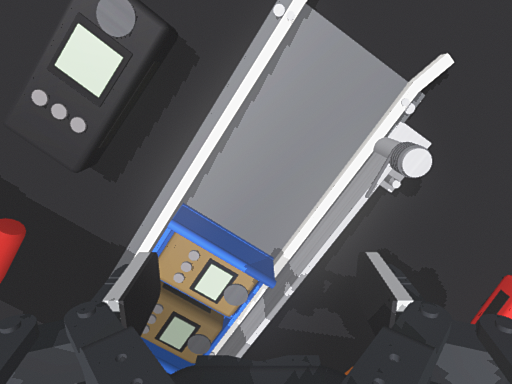

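```bash
python3 - <<'E'
from fit import *
c=pickle.load(open("wrist.pkl","rb"));s=robot.sense();t=s["tcp_pos"];M=R.from_rotvec(s["tcp_rot"]).as_matrix()
cs,sn=np.cos(p[2]),np.sin(p[2])
def tr(P): d=P[:2]-p[:2]; return (cs*d[0]+sn*d[1],-sn*d[0]+cs*d[1])
print("hinge",tr(ray(c,416,160,72)))
for u,v in((183,207),(273,285)): print("rear",tr(ray(c,u,v,50)))
for u,v in((407,107),(279,10)): print("rail screws z16",tr(ray(c,u,v,16)))
for l in(160,173):
  for y in(42.5,57,-42.5,-57):
    print(l,y,[proj(c,t+M@[x,y,l]).round(0).tolist() for x in(-11,11)])
for q in((-250,-48,6),(-250,48,6),(-250,-48,16),(-250,48,16)): print(q,proj(c,W(p,q)).round(0))
E
```

```text
hinge (np.float64(-202.08327428224413), np.float64(57.91185488238379))
rear (np.float64(-87.16194456818509), np.float64(-44.516850511014695))
rear (np.float64(-71.07455344490653), np.float64(43.90705254358446))
rail screws z16 (np.float64(-234.1059161935718), np.float64(53.89881836870242))
rail screws z16 (np.float64(-233.85379536421186), np.float64(-62.18039271606567))
160 42.5 [[356.0, 292.0], [360.0, 247.0]]
160 57 [[389.0, 292.0], [394.0, 247.0]]
160 -42.5 [[162.0, 292.0], [158.0, 247.0]]
160 -57 [[129.0, 292.0], [123.0, 247.0]]
173 42.5 [[348.0, 276.0], [352.0, 234.0]]
173 57 [[378.0, 276.0], [383.0, 234.0]]
173 -42.5 [[169.0, 277.0], [166.0, 234.0]]
173 -57 [[139.0, 277.0], [134.0, 234.0]]
(-250, -48, 6) [308.   5.]
(-250, 48, 6) [409.  84.]
(-250, -48, 16) [310.   1.]
(-250, 48, 16) [415.  84.]
```

Call:
{"op": "send_rows", "data": {
  "deltas": [
    [1,-3,4,-20,0],
    [1,0,0,-30,0],
    [1,0,0,-25,0],
    [1,0,0,-20,0],
    [1,0,0,-14,0],
    [1,0,0,-10,0],
    [1,0,0,0,0],
    [1,0,0,0,0]
  ]
}}

```text
time: 2.55
tcp_pos: [525.5, 118.3, 187.1]
tcp_rot: [1.483, 2.769, 0.001]
contact_force: [0.2, -0.4, 0.3]
gripper_width: 1.002
gripper_force: 0.0
```

```bash
python3 - <<'E'
from fit import *
s=robot.sense();print(s["tcp_pos"],s["contact_force"],s["wrist_torque"])
c=cam("wrist");cv2.imwrite("pics/w2.png",c["color"])
d=cam("scene");cv2.imwrite("pics/s2.png",cv2.resize(d["color"][100:265,135:365],None,fx=3.45,fy=3.45,interpolation=cv2.INTER_CUBIC))
E
```

```text
[525.46692588 118.32443488 187.11570079] [ 0.1698205  -0.40059708  0.28309574] [-0.01734506 -0.05748533 -0.02835445]
```

View pics/w2.png

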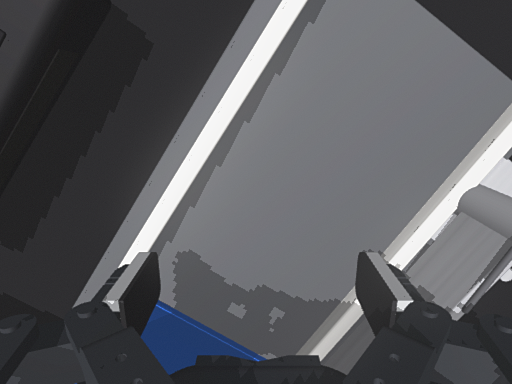

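View pics/s2.png

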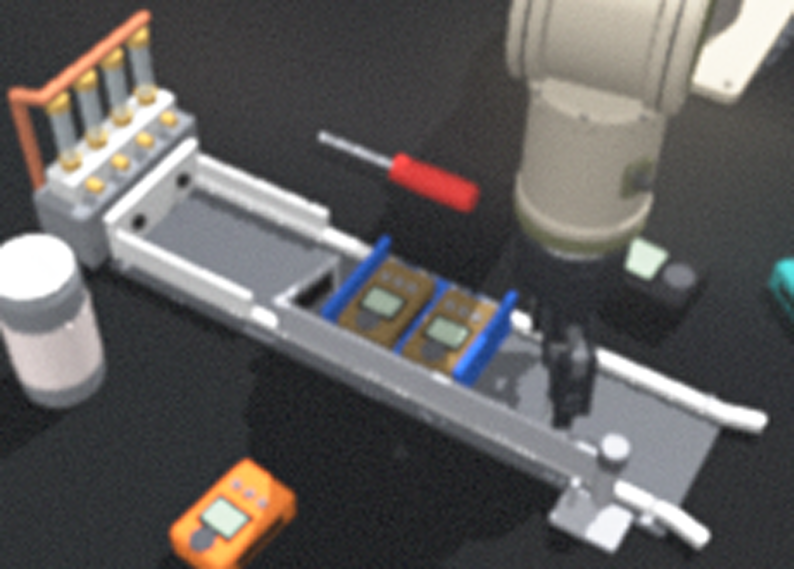

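```bash
cat >> h.py <<'E'
from scipy.optimize import brentq
PT=[530.14,-6.2,-1.5783]
def track(P): c,s=np.cos(PT[2]),np.sin(PT[2]);d=np.array(P[:2])-PT[:2];return np.array([c*d[0]+s*d[1],-s*d[0]+c*d[1]])
def corners(C,b):  # world xy of the finger tip corners, G then P
    y=np.array([.834,.552]);x=np.array([-.552,.834])
    return [[track(np.array(C[:2])+sg*y*k+x*a) for k in(42.5,b) for a in(-11,11)] for sg in(1,-1)]
def theta(C,b):
    h=np.array([-200,61.5]);g=corners(C,b)[0]
    f=lambda th:max(-np.sin(th)*(q-h)[0]+np.cos(th)*(q-h)[1] for q in g)+5.5
    return brentq(f,-.6,.8)
def front(C,b): return max(q[0] for q in corners(C,b)[1])
E
python3 - <<'E'
from h import *
C=robot.sense()["tcp_pos"]
for b in(50.5,57):
    print(b,front(C,b),[(dx,round(theta(C+[dx,0,0],b),3)) for dx in(0,4,8,12,16,20,24,28,32)])
E
```

```text
50.5 -87.01618065897064 [(0, -0.23), (4, -0.163), (8, -0.095), (12, -0.025), (16, 0.046), (20, 0.117), (24, 0.188), (28, 0.257), (32, 0.324)]
57 -83.38760463914528 [(0, -0.149), (4, -0.075), (8, 0.0), (12, 0.076), (16, 0.151), (20, 0.226), (24, 0.299), (28, 0.369), (32, 0.436)]
```

Call:
{"op": "send_rows", "data": {
  "deltas": [
    [1,4,0,0,0],
    [1,4,0,0,0],
    [1,4,0,0,0],
    [1,4,0,0,0],
    [1,4,0,0,0],
    [1,2,0,0,0],
    [1,0,0,0,0]
  ]
}}

```text
time: 3.35
tcp_pos: [547.0, 118.2, 186.3]
tcp_rot: [-1.483, -2.768, 0.001]
contact_force: [-6.3, 0.4, 3.5]
gripper_width: 0.998
gripper_force: 3.0
```

```bash
python3 - <<'E'
from fit import *
s=robot.sense();C=s["tcp_pos"];print(C,s["contact_force"],s["wrist_torque"],theta(C,50.5),theta(C,57))
d=cam("scene");cv2.imwrite("pics/s3.png",cv2.resize(d["color"][100:265,135:365],None,fx=3.45,fy=3.45,interpolation=cv2.INTER_CUBIC))
for th in np.arange(0,.45,.05):
    r=lambda v:(np.array([-200,61.5])+R.from_euler("z",th).as_matrix()[:2,:2]@np.array(v))
    o=[((proj(d,W(p,[*r(v),52]))-[135,100]+.5)*3.45-.5).round(0) for v in((280,-3),(267.5,-61.5))]
    print(round(th,2),o)
E
```

```text
[547.01868352 118.16138309 186.28623793] [-6.32588177  0.36532662  3.50326743] [0.10612647 0.91268075 0.16668504] 0.14160785839499607 0.2513607630476243
0.0 [array([276., 302.]), array([332., 261.])]
0.05 [array([266., 313.]), array([320., 270.])]
0.1 [array([256., 326.]), array([308., 280.])]
0.15 [array([247., 339.]), array([296., 290.])]
0.2 [array([239., 352.]), array([286., 301.])]
0.25 [array([231., 366.]), array([275., 313.])]
0.3 [array([224., 381.]), array([266., 325.])]
0.35 [array([218., 396.]), array([257., 337.])]
0.4 [array([213., 411.]), array([248., 350.])]
```

View pics/s3.png

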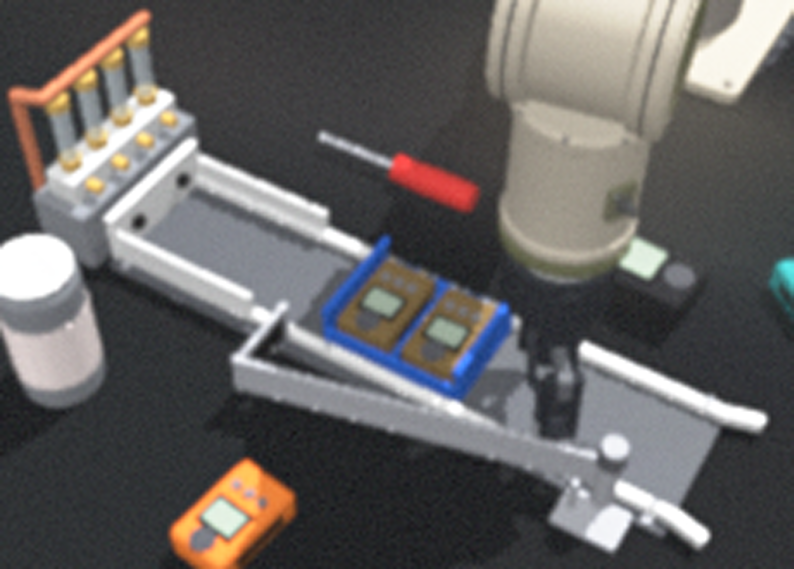

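```bash
python3 - <<'E'
from h import *
C=robot.sense()["tcp_pos"];b=55.4
print(theta(C,b),front(C,b))
for dy in range(0,-200,-20):
    dx=brentq(lambda d:theta(C+[d,dy,0],b)-.30,0,120)
    Q=C+[dx,dy,0];print(dy,round(dx,1),round(front(Q,b),1),np.mean(corners(Q,b)[0],0).round(),np.mean(corners(Q,b)[1],0).round(),[round(theta(Q,x),3) for x in(52,57)])
E
```

```text
0.2210424527284801 -84.40953951713706Traceback (most recent call last):
  File "<stdin>", line 5, in <module>
    r = _zeros._brentq(f, a, b, xtol, rtol, maxiter, args, full_output, disp)
    fx = f(x, *args)
  File "<stdin>", line 5, in <lambda>
  File "h.py", line 22, in theta
    return brentq(f,-.6,.8)
    r = _zeros._brentq(f, a, b, xtol, rtol, maxiter, args, full_output, disp)
ValueError: f(a) and f(b) must have different signs
```

```bash
sed -i 's/brentq(f,-.6,.8)/brentq(f,-1.2,1.3)/' h.py; python3 - <<'E'
from h import *
C=robot.sense()["tcp_pos"];b=55.4
for dy in range(0,-200,-20):
    D=np.arange(0,90,.5);t=[abs(theta(C+[d,dy,0],b)-.30) for d in D];dx=D[np.argmin(t)]
    Q=C+[dx,dy,0];print(dy,round(dx,1),round(front(Q,b),1),np.mean(corners(Q,b)[0],0).round(),np.mean(corners(Q,b)[1],0).round(),[round(theta(Q,x),3) for x in(52,57)])
E
```

```text
0 4.5 -84.4 [-152.   61.] [-97. -20.] [0.243, 0.33]
-20 10.5 -64.5 [-132.   67.] [-77. -14.] [0.258, 0.321]
-40 16.5 -44.5 [-112.   73.] [-57.  -8.] [0.267, 0.316]
-60 22.5 -24.6 [-92.  79.] [-37.  -2.] [0.273, 0.313]
-80 28.5 -4.6 [-72.  86.] [-17.   4.] [0.277, 0.311]
-100 34.5 15.3 [-52.  92.] [ 3. 10.] [0.279, 0.309]
-120 40.5 35.3 [-32.  98.] [23. 17.] [0.282, 0.308]
-140 46.5 55.2 [-12. 104.] [43. 23.] [0.283, 0.307]
-160 52.5 75.2 [  8. 110.] [62. 29.] [0.285, 0.307]
-180 58.5 95.1 [ 28. 116.] [82. 35.] [0.286, 0.306]
```

Call:
{"op": "send_rows", "data": {
  "deltas": [
    [1,4.5,0,0,0],
    [1,0.6,-2,0,0],
    [1,1.2,-4,0,0],
    [1,1.2,-4,0,0],
    [1,1.2,-4,0,0],
    [1,1.2,-4,0,0],
    [1,0.9,-3,0,0],
    [1,0,0,0,0]
  ]
}}

```text
time: 4.2
tcp_pos: [557.2, 97.5, 185.8]
tcp_rot: [-1.481, -2.767, 0.001]
contact_force: [-5.4, 2.9, 1.3]
gripper_width: 0.998
gripper_force: 3.2
```

```bash
python3 - <<'E'
from fit import *
s=robot.sense();C=s["tcp_pos"];print(C,s["contact_force"],s["wrist_torque"],s["gripper_width"],theta(C,55.4),front(C,55.4))
d=cam("scene");cv2.imwrite("pics/s4.png",cv2.resize(d["color"][100:265,135:365],None,fx=3.45,fy=3.45,interpolation=cv2.INTER_CUBIC))
E
```

```text
[557.23921436  97.52292872 185.84400813] [-5.38952681  2.91026803  1.28570105] [0.35750975 1.07281167 0.11771558] 0.9979216130913765 0.2964018668147855 -63.868538012414746
```

View pics/s4.png

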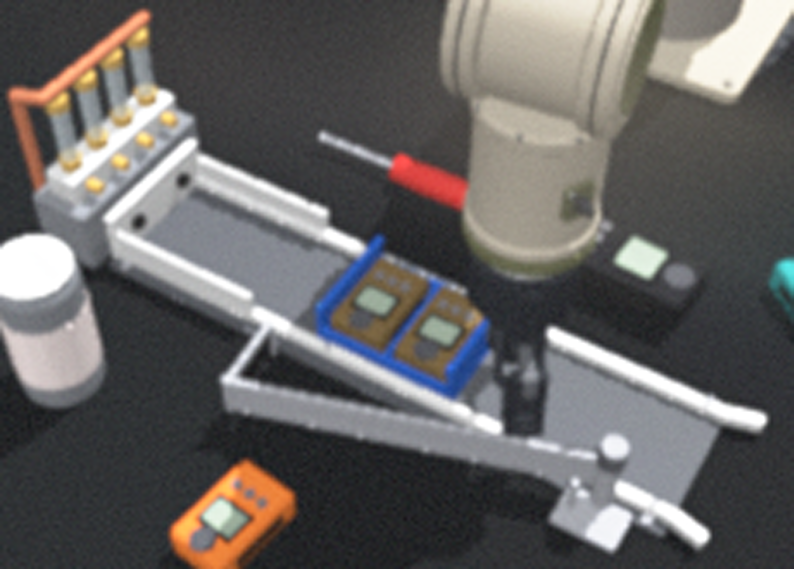

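Call:
{"op": "send_rows", "data": {
  "deltas": [
    [1,0.6,-2,0,0],
    [1,1.2,-4,0,0],
    [1,1.5,-5,0,0],
    [1,1.5,-5,0,0],
    [1,1.5,-5,0,0],
    [1,1.5,-5,0,0],
    [1,1.5,-5,0,0],
    [1,1.5,-5,0,0],
    [1,1.5,-5,0,0],
    [1,1.5,-5,0,0]
  ]
}}

```text
time: 5.25
tcp_pos: [570.9, 52.3, 185.7]
tcp_rot: [-1.48, -2.766, 0.0]
contact_force: [-7.5, 5.0, -0.2]
gripper_width: 1.001
gripper_force: 3.6
```

```bash
cat > st.py <<'E'
from h import *
s=robot.sense();C=s["tcp_pos"];print(C,s["contact_force"],s["wrist_torque"],s["gripper_width"],theta(C,55.4),front(C,55.4))
E
python3 st.py
```

```text
[570.91755441  52.25860147 185.71505517] [-7.54512611  4.95511579 -0.15189906] [ 1.06382908  1.20082045 -0.20962366] 1.0006074438076424 0.29815295901216576 -18.708121894354843
```

Stable; θ ≈ 0.30. Continue.

Call:
{"op": "send_rows", "data": {
  "deltas": [
    [1,1.5,-5,0,0],
    [1,1.5,-5,0,0],
    [1,1.5,-5,0,0],
    [1,1.5,-5,0,0],
    [1,1.5,-5,0,0],
    [1,1.5,-5,0,0],
    [1,1.5,-5,0,0],
    [1,1.5,-5,0,0],
    [1,1.5,-5,0,0],
    [1,1.5,-5,0,0]
  ]
}}

```text
time: 6.25
tcp_pos: [586.2, 2.1, 185.8]
tcp_rot: [-1.481, -2.767, -0.0]
contact_force: [-5.6, 4.6, 0.1]
gripper_width: 1.003
gripper_force: 3.2
```

```bash
cat > lip.py <<'E'
from fit import *
exec(open("st.py").read())
d=cam("scene");a=d["color"].copy()
th=theta(C,55.4);M=R.from_euler("z",th).as_matrix()[:2,:2]
for v in((280,-3),(267.5,-61.5)):
    q=np.array([-200,61.5])+M@np.array(v); print("gate px crop",((proj(d,W(p,[*q,52]))-[135,100]+.5)*3.45-.5).round())
# blue tray: highest-x pixels
m=cv2.inRange(cv2.cvtColor(a,cv2.COLOR_BGR2HSV),(105,150,40),(125,255,255))[100:265,135:365]
ys,xs=np.where(m>0);print("blue px crop ext",xs.min()*3.45,xs.max()*3.45,ys.min()*3.45,ys.max()*3.45)
i=xs.argmax();j=ys.argmax()
print("rear top corner track x,y", track(ray(d,xs[i]+135,ys[i]+100,50)), "low", track(ray(d,xs[j]+135,ys[j]+100,6)))
k=xs.argmin();l=ys.argmin()
print("front:",track(ray(d,xs[k]+135,ys[k]+100,50)),track(ray(d,xs[l]+135,ys[l]+100,50)))
E
python3 lip.py
```

```text
[586.16248155   2.07978709 185.79208315] [-5.62288443  4.59641283  0.10214537] [ 0.95091646  0.9900632  -0.17476266] 1.003051387785644 0.29943675539627057 31.354887949128564
gate px crop [224. 381.]
gate px crop [266. 324.]
blue px crop ext 217.35000000000002 351.90000000000003 196.65 341.55
rear top corner track x,y [18.25400784 46.38627792] low [36.16876029 34.57649181]
front: [144.94815687  45.07931851] [143.69293678 -39.06828336]
```

Call:
{"op": "send_rows", "data": {
  "deltas": [
    [1,1.5,-5,0,0],
    [1,1.5,-5,0,0],
    [1,1.5,-5,0,0],
    [1,1.5,-5,0,0],
    [1,1.5,-5,0,0],
    [1,1.5,-5,0,0],
    [1,1.5,-5,0,0],
    [1,1.5,-5,0,0],
    [1,1.5,-5,0,0],
    [1,1.5,-5,0,0]
  ]
}}

```text
time: 7.3
tcp_pos: [601.3, -48.0, 185.7]
tcp_rot: [-1.481, -2.766, -0.0]
contact_force: [-5.0, 4.7, 0.9]
gripper_width: 0.998
gripper_force: 3.0
```

Call:
{"op": "send_rows", "data": {
  "deltas": [
    [1,1.5,-5,0,0],
    [1,1.5,-5,0,0],
    [1,1.5,-5,0,0],
    [1,1.2,-4,0,0],
    [1,0.9,-3,0,0],
    [1,0.6,-2,0,0],
    [1,0,0,0,0]
  ]
}}

```text
time: 8.0
tcp_pos: [608.5, -72.2, 185.8]
tcp_rot: [-1.482, -2.766, -0.0]
contact_force: [-3.8, 4.1, 1.4]
gripper_width: 0.999
gripper_force: 2.5
```

```bash
python3 lip.py; python3 - <<'E'
from h import *
d=cam("scene");e=cam("wrist")
a=cv2.resize(d["color"][100:265,135:365],(580,416),interpolation=cv2.INTER_CUBIC);b=cv2.resize(e["color"],(220,165))
o=np.zeros((581,580,3),np.uint8);o[:416]=a;o[416:,:220]=b
cv2.imwrite("pics/s5.png",o)
E
```

```text
[608.52872694 -72.21148638 185.75198754] [-3.83044395  4.14911631  1.39810804] [ 0.74262487  0.8306401  -0.23850791] 0.9988191788423934 0.29958909392737104 105.47624251843656
gate px crop [224. 381.]
gate px crop [266. 325.]
blue px crop ext 141.45000000000002 327.75 179.4 276.0
rear top corner track x,y [ 96.52283735 -39.90982665] low [103.57951076  -6.68345003]
front: [222.23308948  43.41372063] [221.46771578 -14.89101757]
```

Call:
{"op": "send_rows", "data": {
  "deltas": [
    [1,-1.2,4,0,0],
    [1,-1.8,6,0,0],
    [1,0,0,0,0],
    [1,0,0,15,0],
    [1,0,0,40,0],
    [1,0,0,45,0],
    [1,0,0,45,0],
    [1,0,0,30,0],
    [1,0,0,0,0]
  ]
}}

```text
time: 9.05
tcp_pos: [607.1, -63.6, 368.1]
tcp_rot: [1.48, 2.761, 0.008]
contact_force: [0.0, 0.3, -0.5]
gripper_width: 0.997
gripper_force: 0.0
```

Call:
{"op": "send_rows", "data": {
  "deltas": [
    [1,-10,20,10,0],
    [1,-20,30,0,0],
    [1,-20,35,0,0],
    [1,-20,35,0,0],
    [1,-20,35,0,0],
    [1,-10,20,0,0],
    [1,0,0,0,0],
    [1,0,0,0,0],
    [1,0,0,0,0]
  ]
}}

```text
time: 9.95
tcp_pos: [506.4, 110.7, 371.7]
tcp_rot: [1.486, 2.767, 0.0]
contact_force: [0.3, 0.4, -0.3]
gripper_width: 1.001
gripper_force: 0.0
```

```bash
python3 lip.py; python3 - <<'E'
from h import *
d=cam("scene");e=cam("top")
a=cv2.resize(d["color"][100:265,135:365],(440,316),interpolation=cv2.INTER_CUBIC);b=cv2.resize(e["color"][125:265,145:385],(480,280),interpolation=cv2.INTER_CUBIC)
o=np.zeros((600,480,3),np.uint8);o[:316,:440]=a;o[318:598]=b
cv2.imwrite("pics/fin.png",o)
E
```

```text
[506.44927867 110.72698789 371.67546743] [ 0.30625743  0.3574208  -0.33928698] [-0.00613401 -0.01681429 -0.00673448] 1.0007485129085336 -0.4263418000082233 -76.69111795304818
gate px crop [385. 224.]
gate px crop [452. 205.]
blue px crop ext 141.45000000000002 327.75 158.70000000000002 303.6
rear top corner track x,y [ 98.71517839 -43.25953765] low [112.64632118  34.90793615]
front: [222.23308948  43.41372063] [217.35050213 -47.82829807]
```

View pics/fin.png

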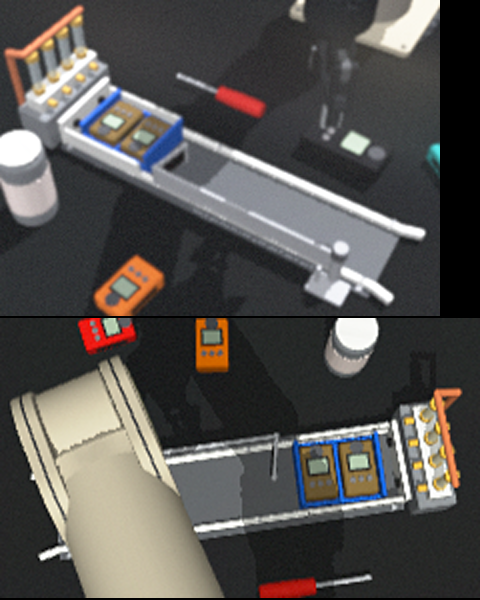

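The picture shows the gate shut (bottom view, corner at (276,436), lip at (274,478)). The tray's rear wall is past it at x ≈ 300, leaving a clear gap, and nothing else has moved.

```bash
python3 -c "
from station import robot
print(robot.job_done())"
```

```text
the job is handed in; nothing more can be done
None
```

The job is handed in: the tray is fully past the gate (rear wall at about x = 100 mm on the track, limit 86), the gate swung shut behind it with a clear gap, and the bystanders in the final picture look unmoved.

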